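Move the quick-release pin from its stand into the clevis

TASK

Take the quick-release pin out of its parking stand with its side button squeezed in, find the hole of the clevis with the pin's tip by gentle feel, and push the pin through until its collar sits fully home on the top cheek. Only then let the button go, so that the pin stays locked in the clevis. Do not force the pin, the stand or the clevis, and leave the other things where they are.

Things in the scene. Friction and masses are not known exactly. Their poses are not given: they have to be found in the camera images.
- pin_grip (a point): Centre of the quick-release pin's head, level with the middle of its button; 62 mm above the tip. z up along the pin (0.1 to 0.2 kg), y from the axis to the button. The head is a dark block 24 (x) x 22 (y) x 34 mm, 47 to 81 mm above the tip, with a thin wire loop 7 mm high on top. Below it a neck 16 mm across (7 mm), then the collar. Head and button are to be gripped together along y.
- pin_tip (a point): Middle of the flat lower end of the pin; same axes as pin_grip. The round shank is 12 mm across and 36 mm long; its lowest 1 mm tapers to 10 mm across. Two locking studs, 5 mm thick, centred 11 mm above this point, stand out 3 mm from the shank to +x and -x while the button is out (18 mm over both) and are flush with it while the button is fully in.
- pin_collar (a point): On the pin's axis at the underside of its collar, 36 mm above the tip; same axes. The collar is 22 mm across, 4 mm thick, and rests on the top cheek when the pin is home; the studs' upper edges are then 2.5 mm below the lower cheek.
- pin_button (a joint): Travel of the flat light-metal button (16 mm wide, 20 mm high) on the +y face of the pin's head, in m: 0 out (studs out, locked), 0.004 fully in (studs flush). It stands out 5 mm: head and button measure 27 mm along y, 23 mm when fully in. Its spring takes 5 N to start and 9 N to press fully; a grip of 20 to 30 N holds it in.
- park_top (a point): Centre of the top face of the parking stand, 50 mm above the table, at the middle of its 15 mm through hole; z up. The stand is an aluminium block 54 x 54 x 20 mm on two legs and a 70 x 70 mm foot. The pin starts in it, upright, collar on this face, studs locked below the block. Four screw heads, 3 mm high, sit at the corners.
- park: The parking stand; origin on the table at the centre of its foot, 50 mm below park_top, same axes. Fixed to the table.
- clevis: Clevis fixture, fixed to the table; origin on the table at the centre of its dark foot, 164 (x) x 56 (y) x 8 mm; z up. The foot carries an aluminium bridge of two level cheeks, 96 x 44 x 7 mm, with the eye of a flat steel stop bar between them. The bar points along +y, 26 mm wide, with an end pad at y = 95 mm, 54 mm high, and a screw to y = 112 mm.
- clevis_mark (a point): Zero point of the clevis adjustment: at x = -13, y = 0, z = +50 mm in the frame of clevis, level with the top cheek's face, same axes. One 14 mm hole goes down through cheeks and bar, a solid stack 20 mm thick, free space below. Bridge, bar and hole are bolted firm through slots along x: the hole's mouth is at y = 0, z = 0 and an unknown x from +3 to +23 mm in this frame.
- oil_bottle: Bystander: small oil bottle with a pointed spout, 46 mm across, 134 mm high, standing; origin at the centre of its underside. To be left alone.
- tape_measure: Bystander: pocket tape measure, 64 x 84 x 32 mm, lying flat; origin at the centre of its underside. To be left alone.
- bushing_big: Bystander: plain steel bushing, 30 mm across, 30 mm high, standing; origin at the centre of its underside. To be left alone.
- screwdriver_blue: Bystander: screwdriver with the blue handle, 185 mm long along its y axis, 21 mm high, lying; origin at the centre of its underside. To be left alone.
Things that resemble listed ones, but are neither listed nor needed, are in the scene too. Of the things that look like the park, the middle-sized one is meant.

How it is judged:
By the outcome, as a careful person would: the job done as asked, in the order asked, and still so for the second after the job is handed in, with the robot touching nothing.
It also fails if it takes over 72 s, if anything falls off the work surface, if the arm or the gripper's body presses on something with over 40 N, if the wrist force passes 120 N, or if a joint passes its speed limit or range.

ROBOT

A 6-joint arm with a two-finger parallel gripper is mounted at the origin on a cart in front of the work surface, level with it; the furniture and walls round the work are solid. World frame = base frame: x ahead of the robot, y to its left, z up, the work surface at z = 0. Lengths are in m, angles in rad, forces in N, time in s.
With the tool pointing down it reaches from about 0.325 to 0.9 m from the base axis. Payload 3.5 kg.
Tool frame: the origin (TCP) lies between the finger pads; the fingertips stand 17 mm ahead of it and the grasp point (between the pads) lies 2 mm behind it; z points along the fingers, y is the line along which they close (so a half turn about z gives the same grasp; the last joint's range is limited). The gripper opens to 85 mm and grips with 20 to 120 N. Pads are 22 mm wide; open, the fingers measure 114 mm over their backs; the gripper's body (76 mm by 85 mm) begins 54 mm behind the grasp point. The pads swing forward as they close: fully open they stand 13 mm farther back than shut.
Start: joints at [1.158, 0.276, -0.026, 1.268, 0, 1.467], TCP at [0.191, 0.595, 0.248] pointing down, gripper open.
Joint ranges: [-3.12, 3.12], [-0.85, 1.88], [-1.08, 1.24], [-1.95, 2.15], [-1.57, 1.53], [-3.14, 3.14]. Speed limits (rad/s): [2.57, 2.57, 3.14, 3.14, 3.14, 3.14].

INTERFACE

Orientations are given as a unit quaternion [w, x, y, z].
In Python, from workcell import bot gives the robot as it stands. The module is installed in compiled form; this text tells all that it offers.
- The arm moves only by the tool move_arm, never from a script. Its argument "commands" is a list of rows, each an object with "travel": the shift along the world's x, y, z in mm, a list of three; "turn": the turn about the world's z in rad; "claw": the finger opening in mm, from 0 to 85.4. A call has 1 to 12 rows; each row is the pose to reach, as a shift and turn from the pose commanded when the call began; what a row does not reach only later rows make up. A row lasts 1/12 s, in which the tool goes at most 41.7 mm and 7.16 degrees, less where a joint would pass 70% of its speed; a pose out of reach is approached as far as the arm can. A call with a gripper value outside its range is refused whole. The fingers move at their own pace and stop on an object; "squeeze" is the grip in N (left out, the last holds). Time passes only in rows, so rows that repeat a pose let the fingers close. It gives the time, the measured TCP pose, the force, the opening and the grip force at its end, in the units of the state.
- bot.read_state(): the state, without advancing time (a new reading comes with each control period).
- bot.grab_frame(name): name is "scene" or "top"; returns a dict with "color" (480x640x3 uint8, red, green, blue), "depth" (480x640 float32, m along the optical axis (not along the pixel's ray), 0 where there is no reading), "fov_y" (degrees; the focal length in pixels is half the picture's height over the tangent of half this angle, whatever the lens; pixels are square), "cx", "cy" (the principal point, pixels), "k1" (the pictures are not rectified: a ray, as slopes to the right and down, at radius r is drawn at 1 + k1 r^2 times it, then the intrinsics apply), "eye" and "rotation" of the camera in the world. Camera axes: x right, y down, z forward; pixel columns grow to the right and rows downward; lengths in m; the calibration is good to about 2 mm. A picture is of the moment at which its call begins.
- bot.hand_in(): hands the job in; it is judged then, once.
The state is a dict: "time": time; "joints": joint angles; "qd": joint speeds; "joint_torque": joint torques, N m; "tcp_pos": TCP position; "eef_rot": TCP orientation; "ft_force": force on the tool from outside, world axes, zero at the start; "torque": the same for the moment, N m; "finger_gap": finger opening in m; "gripper_force": force on a finger pad.
Only numpy, scipy, OpenCV 4.12 (cv2) and the standard library are available. Lean on these libraries where they do the work, as an engineer would, in place of code of your own. Each camera call takes 0.05 s, during which the arm holds its last target. There are 200 camera calls.

## Working session

There is one attempt and no reset: what is moved stays moved. The work goes in short steps, Python scripts to look and compute and a tool call to move; the robot and the scene stay as the last step left them, time stands still between calls to the robot, and variables do not carry over. Pictures are saved under pics/ and viewed, at most 10 in all, crops included, and the job is handed in when it is done.

Besides the shell and the picture viewer there is one more tool, called after "Request:" in YAML: its name, and indented under it one key for each argument. move_arm: Moves the arm, as the interface text tells. Its arguments: {"type":"object","properties":{"commands":{"type":"array","items":{"type":"object","properties":{"travel":{"type":"array","items":{"type":"number"}},"turn":{"type":"number"},"claw":{"type":"number"}}}},"squeeze":{"type":"number"}},"required":["commands"]}

```bash
mkdir -p pics; cat > h.py <<'E'
import numpy as np,cv2
from workcell import bot
def K(f):
    F=240/np.tan(np.radians(f["fov_y"])/2); return F
def ray(f,u,v):
    F=K(f); d=np.array([(u-f["cx"])/F,(v-f["cy"])/F]); s=d.copy()
    for _ in range(20): s=d/(1+f["k1"]*(s@s))
    return np.array(f["rotation"])@np.array([s[0],s[1],1.0])
def onz(f,u,v,z):
    r=ray(f,u,v); e=np.array(f["eye"]); return e+r*(z-e[2])/r[2]
def cloud(f):
    F=K(f); v,u=np.mgrid[0:480,0:640]; d=np.stack([(u-f["cx"])/F,(v-f["cy"])/F],-1); s=d.copy()
    for _ in range(20): s=d/(1+f["k1"]*(s**2).sum(-1,keepdims=True))
    p=np.concatenate([s,np.ones((480,640,1))],-1)*f["depth"][...,None]
    return p@np.array(f["rotation"]).T+np.array(f["eye"])
E
python3 - <<'E'
from h import *
import pickle
for n in("scene","top"):
    f=bot.grab_frame(n); pickle.dump(f,open(n+".pkl","wb"))
    cv2.imwrite(f"pics/{n}0.png",f["color"][...,::-1]); print(n,f["eye"],f["rotation"],f["fov_y"],f["k1"])
s=bot.read_state();print(s["time"],s["tcp_pos"],s["eef_rot"],s["finger_gap"])
E
```

```text
scene [ 0.08882727 -0.95434597  0.49216681] [-0.52683925  0.8065147  -0.22632666  0.14405097] 51.107184285627625 -0.114953608569558
top [ 0.39259239 -0.12775936  1.34052393] [ 0.05966699 -0.69503756  0.7145896  -0.0521953 ] 42.34836873851779 -0.17573759959375873
0.1 [0.19027309 0.59461432 0.24725874] [-2.53843511e-04  1.54274758e-01  9.88027464e-01 -9.82475135e-04] 0.08556893010783517
```

```bash
python3 - <<'E'
s=open('h.py').read()
s=s.replace('np.array(f["rotation"])','RM(f)').replace('def K(f)','from scipy.spatial.transform import Rotation\ndef RM(f):\n    q=f["rotation"]; return Rotation.from_quat([q[1],q[2],q[3],q[0]]).as_matrix()\ndef K(f)',1)
open('h.py','w').write(s)
E
```

```text
(no output)
```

View pics/scene0.png

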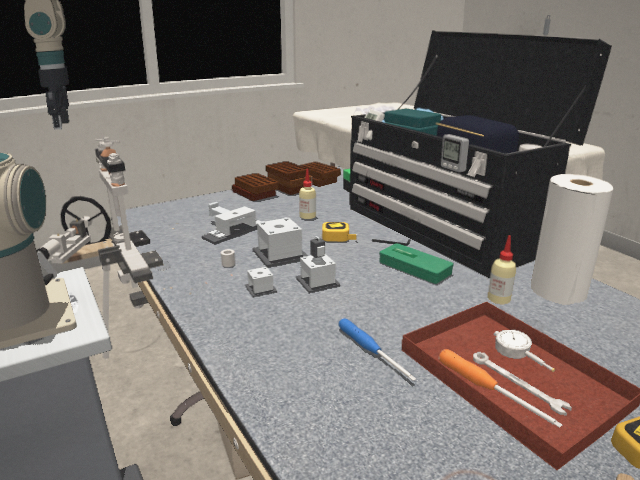

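View pics/top0.png

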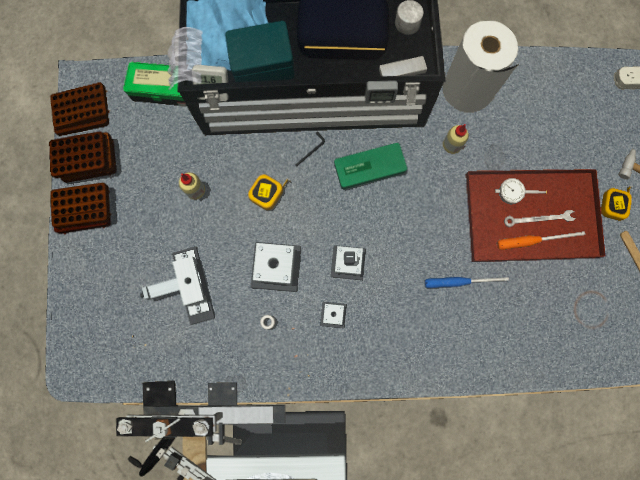

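```bash
python3 - <<'E'
from h import *
import pickle
t=pickle.load(open("top.pkl","rb")); s=pickle.load(open("scene.pkl","rb"))
a=cv2.resize(t["color"][235:335,130:230],(400,400),interpolation=cv2.INTER_CUBIC)
b=cv2.resize(t["color"][233:293,318:378],(400,400),interpolation=cv2.INTER_CUBIC)
c=cv2.resize(s["color"][230:295,290:350],(184,200),interpolation=cv2.INTER_CUBIC)
d=cv2.resize(s["color"][195:250,195:265],(255,200),interpolation=cv2.INTER_CUBIC)
im=np.zeros((600,800,3),np.uint8); im[:400,:400]=a; im[:400,400:]=b; im[400:,:184]=c; im[400:,400:655]=d
cv2.imwrite("pics/crop1.png",im[...,::-1])
P=cloud(t)
for u,v in[(350,258),(345,270),(338,250),(187,283),(188,281),(185,265),(195,300),(150,293),(273,263),(333,314),(400,300)]: print(u,v,P[v,u].round(4))
def rect(z0,z1,box):
    u0,u1,v0,v1=box; Q=P[v0:v1,u0:u1].reshape(-1,3); Q=Q[(Q[:,2]>z0)&(Q[:,2]<z1)]
    r=cv2.minAreaRect((Q[:,:2]*1000).astype(np.float32)); print(box,len(Q),r,np.median(Q[:,2]))
rect(.04,.058,(325,375,238,285)); rect(.075,.11,(325,375,235,285)); rect(.003,.015,(170,220,240,330)); rect(.042,.06,(165,220,240,330)); rect(.003,.015,(325,375,238,285))
E
```

```text
350 258 [ 0.5589 -0.1802  0.091 ]
345 270 [ 0.5392 -0.1705  0.0505]
338 250 [ 0.5818 -0.1572  0.0517]
187 283 [0.525  0.1733 0.0057]
188 281 [0.5295 0.1714 0.0042]
185 265 [0.5596 0.1687 0.0458]
195 300 [0.4842 0.1459 0.0515]
150 293 [0.5017 0.2457 0.0421]
273 263 [ 0.5632 -0.0166  0.0117]
333 314 [ 0.45   -0.1432  0.0052]
400 300 [ 4.761e-01 -2.892e-01 -1.000e-04]
(325, 375, 238, 285) 499 ((561.5051879882812, -178.5703125), (54.07346725463867, 55.62144470214844), 82.81149291992188) 0.049913932811807005
(325, 375, 235, 285) 155 ((561.3737182617188, -180.41259765625), (25.01080894470215, 25.115318298339844), 88.12649536132812) 0.09419283792593225
(170, 220, 240, 330) 1061 ((521.87451171875, 156.98825073242188), (196.75425720214844, 110.15198516845703), 0.15182901918888092) 0.007561582522264576
(165, 220, 240, 330) 1024 ((522.5606079101562, 176.37835693359375), (97.55818176269531, 80.75328063964844), 13.475972175598145) 0.04904717930420799
(325, 375, 238, 285) 467 ((564.1041259765625, -182.84786987304688), (107.25520324707031, 101.27684783935547), 88.37643432617188) 0.005304672373147801
```

View pics/crop1.png

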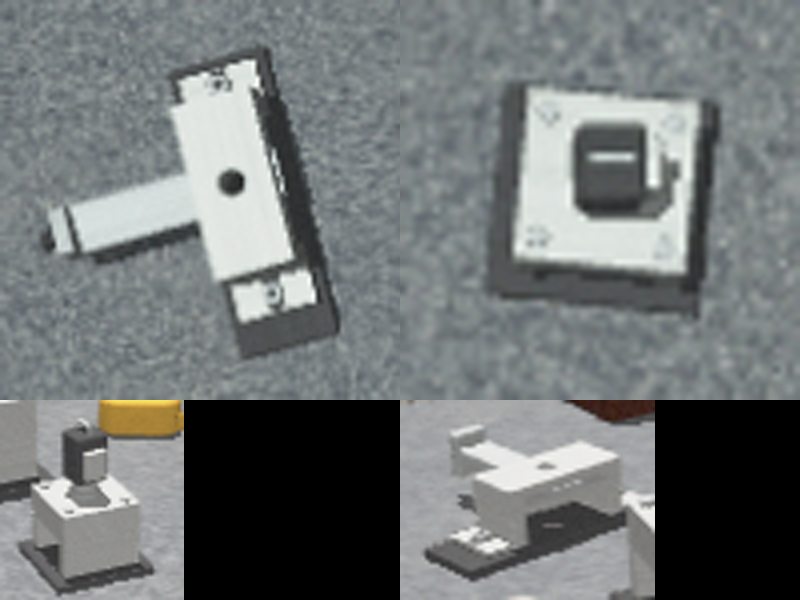

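```bash
python3 - <<'E'
from h import *
import pickle
t=pickle.load(open("top.pkl","rb")); s=pickle.load(open("scene.pkl","rb"))
def ang(r):
    b=cv2.boxPoints(r); e=[b[1]-b[0],b[2]-b[1]]; return [round(float(np.degrees(np.arctan2(x[1],x[0]))),1) for x in e]
def wrect(f,mask,z):
    c,_=cv2.findContours(mask.astype(np.uint8),cv2.RETR_EXTERNAL,cv2.CHAIN_APPROX_NONE)
    c=max(c,key=cv2.contourArea)[:,0]
    w=np.array([onz(f,u,v,z)[:2]*1000 for u,v in c],np.float32); r=cv2.minAreaRect(w); return r,ang(r)
def sub(f,u0,u1,v0,v1,fn):
    m=np.zeros((480,640),bool); m[v0:v1,u0:u1]=fn(f["color"][v0:v1,u0:u1].astype(int)); return m
g=lambda c:c.sum(-1)/3
P=cloud(t)
print("stand",wrect(t,sub(t,325,375,235,285,lambda c:g(c)>185),.05))
m=P[...,2]>.088; n=np.zeros_like(m); n[240:280,330:375]=m[240:280,330:375]
print("headdepth",wrect(t,n,.095))
hd=sub(t,338,366,244,270,lambda c:g(c)<75); print("headdark",wrect(t,hd&(P[...,2]>.08),.095), hd.sum())
# cheek: white at z 0.05
ck=sub(t,165,215,240,325,lambda c:g(c)>180)&(P[...,2]>.044)
ck=cv2.morphologyEx(ck.astype(np.uint8),cv2.MORPH_OPEN,np.ones((3,3)))
print("cheek",wrect(t,ck,.05))
hole=sub(t,180,196,273,289,lambda c:np.clip(210-g(c),0,None)>0)
w=np.clip(205-t["color"].mean(-1),0,None)*hole; v,u=np.mgrid[0:480,0:640]
uc,vc=(u*w).sum()/w.sum(),(v*w).sum()/w.sum(); print("hole",uc,vc,hole.sum(),onz(t,uc,vc,.05))
print(t["color"].mean(-1)[274:290,180:196].astype(int))
# scene hole
print(s["color"].mean(-1)[205:222,225:245].astype(int))
ft=sub(t,165,220,235,330,lambda c:g(c)<75); print("foot",wrect(t,ft,.008))
E
```

```text
stand (((561.3911743164062, -178.80117797851562), (52.8056755065918, 53.550724029541016), 82.59837341308594), [-7.4, 82.6])
headdepth (((560.4828491210938, -177.0575714111328), (22.358678817749023, 24.56026268005371), 88.3426284790039), [-1.7, 88.3])
headdark (((554.2061767578125, -182.93026733398438), (12.917339324951172, 27.451969146728516), 43.440696716308594), [-46.6, 43.4]) 78
cheek (((526.3681030273438, 163.2753143310547), (95.8392105102539, 44.53518295288086), 14.598872184753418), [-75.4, 14.6])
hole 187.5407535430349 280.2178361562392 51 [0.52647116 0.16219116 0.05      ]
[[227 224 227 228 228 228 226 228 228 227 227 226 223 223 226 226]
 [229 227 226 227 227 227 225 229 227 226 228 226 223 223 226 227]
 [227 226 226 227 228 226 222 222 221 223 227 227 224 222 227 227]
 [227 227 225 227 226 209 187 135 145 181 216 226 226 223 225 227]
 [228 227 225 225 212 145  83  68  73  62 144 215 225 223 226 227]
 [227 227 226 226 171  87  76  62  50  45  44 188 224 222 224 227]
 [227 229 227 224 164  81  69  55  47  48  44 186 224 224 223 226]
 [229 226 227 225 165  81  63  50  49  44  4
[... 1430 characters left out ...]
4 236 235 234 234 233 233 233 233 233 218 178 152 134
  136 133]
 [234 234 234 234 235 235 234 233 232 234 232 218 180 154 138 134 135 135
  132 131]
 [235 234 234 234 234 234 234 227 208 180 152 137 133 131 131 132 131 148
  177 159]
 [234 234 233 233 228 210 171 139 138 133 133 133 134 130 128 164 158 132
  136 134]
 [234 228 211 174 139 139 134 133 136 135 133 132 164 159 134 133 130 131
  131 132]
 [158 138 137 134 134 134 132 129 126 127 128 130 133 130 131 129 130 132
  134 135]
 [136 133 135 130 129 127 123 121 121 122 124 128 130 131 130 132 132 134
  132 133]]
foot (((525.8643798828125, 136.5913543701172), (158.95176696777344, 15.672018051147461), 13.397401809692383), [-76.6, 13.4])
```

Request:
move_arm:
  commands:
    - {"travel": [371,-773,0],"turn": 0.28}
    - {"travel": [371,-773,0],"turn": 0.28}
    - {"travel": [371,-773,0],"turn": 0.28}
    - {"travel": [371,-773,0],"turn": 0.28}
    - {"travel": [371,-773,0],"turn": 0.28}
    - {"travel": [371,-773,0],"turn": 0.28}
    - {"travel": [371,-773,0],"turn": 0.28}
    - {"travel": [371,-773,0],"turn": 0.28}
    - {"travel": [371,-773,0],"turn": 0.28}
    - {"travel": [371,-773,0],"turn": 0.28}
    - {"travel": [371,-773,0],"turn": 0.28}
    - {"travel": [371,-773,0],"turn": 0.28}
  squeeze: 25

```text
invalid input
```

Request:
move_arm:
  commands:
    - {"travel": [371,-773,0],"turn": 0.28,"claw": 85}
    - {"travel": [371,-773,0],"turn": 0.28,"claw": 85}
    - {"travel": [371,-773,0],"turn": 0.28,"claw": 85}
    - {"travel": [371,-773,0],"turn": 0.28,"claw": 85}
    - {"travel": [371,-773,0],"turn": 0.28,"claw": 85}
    - {"travel": [371,-773,0],"turn": 0.28,"claw": 85}
    - {"travel": [371,-773,0],"turn": 0.28,"claw": 85}
    - {"travel": [371,-773,0],"turn": 0.28,"claw": 85}
    - {"travel": [371,-773,0],"turn": 0.28,"claw": 85}
    - {"travel": [371,-773,0],"turn": 0.28,"claw": 85}
    - {"travel": [371,-773,0],"turn": 0.28,"claw": 85}
    - {"travel": [371,-773,0],"turn": 0.28,"claw": 85}
  squeeze: 25

```text
time: 1.1
tcp_pos: [0.4069, 0.1425, 0.2481]
eef_rot: [-0.0, 0.015, 1.0, 0.0]
ft_force: [1.2, 1.1, 0.1]
finger_gap: 0.0848
gripper_force: 0.0
```

Request:
move_arm:
  commands:
    - {"travel": [154,-321,0],"turn": 0,"claw": 85}
    - {"travel": [154,-321,0],"turn": 0,"claw": 85}
    - {"travel": [154,-321,0],"turn": 0,"claw": 85}
    - {"travel": [154,-321,0],"turn": 0,"claw": 85}
    - {"travel": [154,-321,0],"turn": 0,"claw": 85}
    - {"travel": [154,-321,0],"turn": 0,"claw": 85}
    - {"travel": [154,-321,0],"turn": 0,"claw": 85}
    - {"travel": [154,-321,0],"turn": 0,"claw": 85}
    - {"travel": [154,-321,-60],"turn": 0,"claw": 70}
    - {"travel": [154,-321,-60],"turn": 0,"claw": 70}
    - {"travel": [154,-321,-60],"turn": 0,"claw": 70}
    - {"travel": [154,-321,-60],"turn": 0,"claw": 70}

```text
time: 2.1
tcp_pos: [0.5592, -0.1761, 0.1864]
eef_rot: [-0.002, 0.015, 1.0, 0.001]
ft_force: [0.5, -0.2, 0.2]
finger_gap: 0.0703
gripper_force: 0.0
```

```bash
python3 - <<'E'
from h import *
for n in("scene","top"):
    f=bot.grab_frame(n)
    b=(270,120,80,180) if n=="scene" else (300,210,100,100)
    u,v,w,h=b; c=cv2.resize(f["color"][v:v+h,u:u+w],None,fx=4,fy=4,interpolation=cv2.INTER_CUBIC)[:600]
    im=c if n=="scene" else np.hstack([im, np.vstack([c,np.zeros((max(0,im.shape[0]-c.shape[0]),c.shape[1],3),np.uint8)])])
cv2.imwrite("pics/app.png",im[...,::-1])
s=bot.read_state();print(s["time"],s["tcp_pos"],s["eef_rot"],s["finger_gap"],s["ft_force"])
E
```

```text
2.2 [ 0.56113322 -0.17598321  0.1894977 ] [ 4.92176038e-04  1.45537750e-02  9.99893964e-01 -8.01980979e-05] 0.07013671380533285 [0.11426321 0.18229393 0.7211393 ]
```

View pics/app.png

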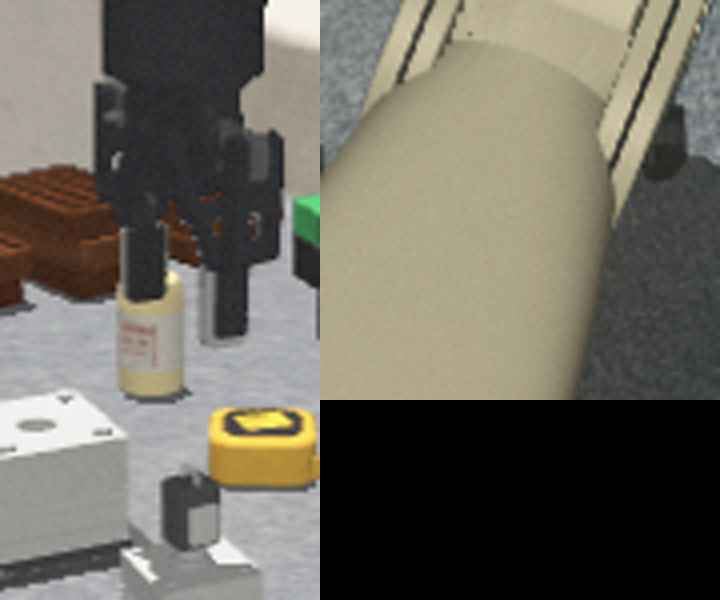

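Request:
move_arm:
  commands:
    - {"travel": [0,-1,-40],"turn": 0,"claw": 60}
    - {"travel": [0,-1,-75],"turn": 0,"claw": 50}
    - {"travel": [0,-1,-100],"turn": 0,"claw": 45}
    - {"travel": [0,-1,-113],"turn": 0,"claw": 45}
    - {"travel": [0,-1,-113],"turn": 0,"claw": 40}
    - {"travel": [0,-1,-113],"turn": 0,"claw": 35}
    - {"travel": [0,-1,-113],"turn": 0,"claw": 32}
    - {"travel": [0,-1,-113],"turn": 0,"claw": 30}
    - {"travel": [0,-1,-113],"turn": 0,"claw": 29}
    - {"travel": [0,-1,-113],"turn": 0,"claw": 29}
  squeeze: 25

```text
time: 3.03
tcp_pos: [0.5623, -0.1783, 0.0771]
eef_rot: [0.002, 0.015, 1.0, -0.001]
ft_force: [0.4, -1.9, 1.2]
finger_gap: 0.0287
gripper_force: 0.8
```

Request:
move_arm:
  commands:
    - {"travel": [0,0,0],"turn": 0,"claw": 26}
    - {"travel": [0,0,0],"turn": 0,"claw": 24}
    - {"travel": [0,0,0],"turn": 0,"claw": 20}
    - {"travel": [0,0,0],"turn": 0,"claw": 15}
    - {"travel": [0,0,0],"turn": 0,"claw": 15}
    - {"travel": [0,0,0],"turn": 0,"claw": 15}
  squeeze: 25

```text
time: 3.53
tcp_pos: [0.5624, -0.1773, 0.0773]
eef_rot: [0.002, 0.015, 1.0, 0.0]
ft_force: [-0.6, 1.5, 8.3]
finger_gap: 0.0217
gripper_force: 26.9
```

```bash
python3 - <<'E'
from h import *
for n in range(4):
    f=bot.grab_frame("scene")
    s=bot.read_state();print(s["time"],s["tcp_pos"],s["finger_gap"],s["ft_force"],s["gripper_force"])
u,v,w,h=280,190,80,110; c=cv2.resize(f["color"][v:v+h,u:u+w],None,fx=5,fy=5,interpolation=cv2.INTER_CUBIC)
cv2.imwrite("pics/grip.png",c[...,::-1])
E
```

```text
3.5833 [ 0.56234621 -0.17729098  0.07729515] 0.02159770736727586 [-0.24903623  1.16445701  8.52171039] 26.852034330368042
3.6333 [ 0.56238395 -0.17727678  0.07731099] 0.021613955616197944 [0.06612359 1.11026307 7.95050436] 26.851173788309097
3.6833 [ 0.56237673 -0.17729981  0.0773304 ] 0.021669793806684434 [-0.64083312  1.46189004  8.22896283] 26.852120831608772
3.7333 [ 0.56238092 -0.17728943  0.07731347] 0.021305951476202335 [-0.47194086  1.20287676  8.77957836] 26.85121200978756
```

View pics/grip.png

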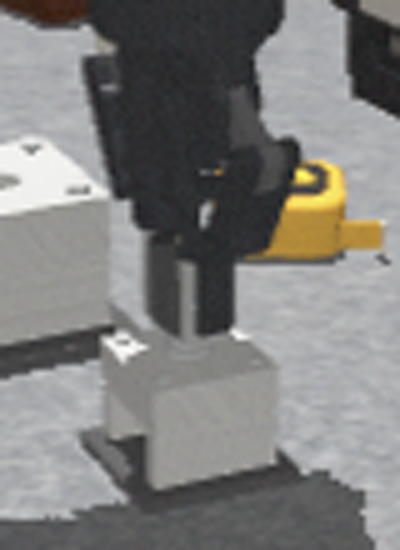

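Request:
move_arm:
  commands:
    - {"travel": [0,0,1],"turn": 0,"claw": 15}
    - {"travel": [0,0,2],"turn": 0,"claw": 15}
    - {"travel": [0,0,3],"turn": 0,"claw": 15}
    - {"travel": [0,0,4],"turn": 0,"claw": 15}
    - {"travel": [0,0,5],"turn": 0,"claw": 15}
    - {"travel": [0,0,6],"turn": 0,"claw": 15}

```text
time: 4.23
tcp_pos: [0.5606, -0.1776, 0.0809]
eef_rot: [-0.0, 0.015, 1.0, 0.0]
ft_force: [1.2, -1.9, -3.0]
finger_gap: 0.0217
gripper_force: 25.4
```

Request:
move_arm:
  commands:
    - {"travel": [0,0,2],"turn": 0,"claw": 15}
    - {"travel": [0,0,4],"turn": 0,"claw": 15}
    - {"travel": [0,0,6],"turn": 0,"claw": 15}
    - {"travel": [0,0,8],"turn": 0,"claw": 15}
    - {"travel": [0,0,10],"turn": 0,"claw": 15}
    - {"travel": [0,0,10],"turn": 0,"claw": 15}

```text
time: 4.73
tcp_pos: [0.561, -0.1775, 0.092]
eef_rot: [0.0, 0.015, 1.0, 0.0]
ft_force: [0.5, -1.2, -1.0]
finger_gap: 0.0216
gripper_force: 25.7
```

Request:
move_arm:
  commands:
    - {"travel": [0,0,30],"turn": 0,"claw": 15}
    - {"travel": [0,0,65],"turn": 0,"claw": 15}
    - {"travel": [0,0,100],"turn": 0,"claw": 15}
    - {"travel": [0,10,120],"turn": 0,"claw": 15}
    - {"travel": [-4,40,120],"turn": 0,"claw": 15}
    - {"travel": [-8,80,120],"turn": 0,"claw": 15}
    - {"travel": [-12,120,120],"turn": 0,"claw": 15}
    - {"travel": [-16,160,120],"turn": 0,"claw": 15}
    - {"travel": [-20,200,120],"turn": 0,"claw": 15}
    - {"travel": [-24,240,120],"turn": 0,"claw": 15}
    - {"travel": [-28,280,120],"turn": 0,"claw": 15}
    - {"travel": [-32,310,120],"turn": 0,"claw": 15}

```text
time: 5.73
tcp_pos: [0.5272, 0.1356, 0.2113]
eef_rot: [-0.001, 0.014, 1.0, 0.001]
ft_force: [0.1, -0.0, -1.6]
finger_gap: 0.0218
gripper_force: 26.3
```

Request:
move_arm:
  commands:
    - {"travel": [-2,20,0],"turn": 0,"claw": 15}
    - {"travel": [-2,30,0],"turn": 0,"claw": 15}
    - {"travel": [-2,30,-30],"turn": 0,"claw": 15}
    - {"travel": [-2,30,-60],"turn": 0,"claw": 15}
    - {"travel": [-2,30,-75],"turn": 0,"claw": 15}
    - {"travel": [-2,30,-75],"turn": 0,"claw": 15}
    - {"travel": [-2,30,-75],"turn": 0,"claw": 15}
    - {"travel": [-2,30,-75],"turn": 0,"claw": 15}

```text
time: 6.4
tcp_pos: [0.5278, 0.1622, 0.1375]
eef_rot: [0.001, 0.015, 1.0, 0.0]
ft_force: [1.4, 0.3, -2.0]
finger_gap: 0.0221
gripper_force: 26.2
```

```bash
python3 - <<'E'
from h import *
for n in range(3):
    f=bot.grab_frame(("scene","top","scene")[n])
    s=bot.read_state();print(s["time"],s["tcp_pos"],s["finger_gap"],s["ft_force"],s["torque"],s["gripper_force"])
    if n==1: t=f
u,v,w,h=185,150,90,100; c=cv2.resize(f["color"][v:v+h,u:u+w],None,fx=6,fy=6,interpolation=cv2.INTER_CUBIC)
d=cv2.resize(t["color"][240:330,150:220],None,fx=3,fy=3)[:,:210]
im=np.zeros((600,800,3),np.uint8); im[:,:540]=c; im[:270,560:770]=d
cv2.imwrite("pics/over.png",im[...,::-1])
E
```

```text
6.45 [0.52831196 0.16237514 0.13799989] 0.021703441819344114 [ 0.58822848 -0.07857309 -1.65705351] [ 0.03118347 -0.05082043 -0.01410467] 26.24716356396675
6.5 [0.52848363 0.16244625 0.13821526] 0.02180071338891127 [ 0.18672358 -0.24082131 -0.98710961] [0.00242727 0.013332   0.01815467] 26.246344596147537
6.55 [0.52841036 0.16250295 0.13816341] 0.021603542128877128 [-0.50958519  0.14326745 -1.32168776] [-0.00166093 -0.00137997 -0.00070199] 26.24623954296112
```

View pics/over.png

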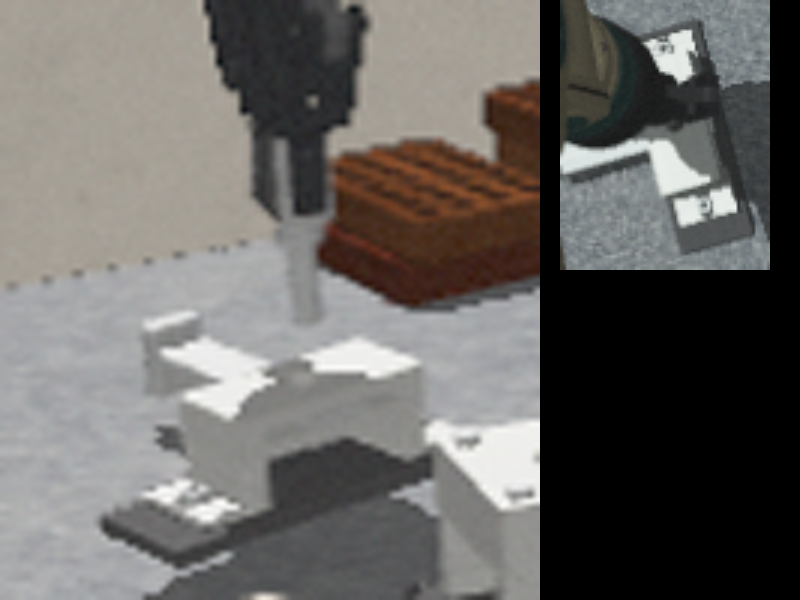

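```bash
python3 - <<'E'
from h import *
import pickle
s=pickle.load(open("scene.pkl","rb")); f=bot.grab_frame("scene")
g0=s["color"].mean(-1)[210:217,228:242]; w=np.clip(225-g0,0,None); w[-2:]=0; w[:1]=0
# hole blob
v,u=np.mgrid[210:217,228:242]; w[(u>239)|(v>214)]=0
hc=(u*w).sum()/w.sum(),(v*w).sum()/w.sum(); H=onz(s,*hc,.05); print("hole px",hc,H)
def proj(p):
    c=RM(f).T@(np.array(p)-f["eye"]); a=c[:2]/c[2]; a=a*(1+f["k1"]*(a@a)); return a*K(f)+[f["cx"],f["cy"]]
z=.0748
print("expected axis px z.075,.095:",proj([H[0],H[1],.075]),proj([H[0],H[1],.095]))
print("TCP-based px:",proj([.5283,.163,.075]),proj([.5283,.163,.095]))
print(f["cx"],f["cy"])
print(f["color"].mean(-1)[190:208,227:246].astype(int))
E
```

```text
hole px (np.float64(234.58343558282206), np.float64(212.75214723926376)) [0.52813081 0.16534349 0.05      ]
expected axis px z.075,.095: [233.91268549 203.40444217] [233.37341395 195.82469024]
TCP-based px: [234.33909618 203.6556307 ] [233.80150233 196.06630791]
313.74584649147414 241.46779388670328
[[169 169 169 158 137 140 139 139 140 135 115  72  47  37  39  45  51  53
   61]
 [171 169 170 167 162 148 135 136 139 132  99  50  37  43  39  39  35  40
   43]
 [177 175 174 172 170 154 138 143 143 134 102  40  40  41  41  39  37  37
   35]
 [172 171 172 171 173 160 140 141 141 136 105  51  45  36  36  33  40  32
   41]
 [171 169 171 171 176 165 145 141 142 136 114  84  62  40  36  39  43  41
   37]
 [169 169 170 171 171 160 143 139 142 138 134 152 138  76  60  40  37  34
   33]
 [169 171 170 171 168 156 138 143 143 138 136 156 169 166 166 132  61  36
   33]
 [170 169 167 169 170 160 137 141 143 136 138 156 173 172 171 166 160 124
   58]
 [167 167 161 162 165 165 153 138 143 137 133 156 175 176 171 173 176 171
  165]
 [170 164 163 167 169 170 158 138 143 141 129 148 169 168 167 165 167 175
  177]
 [169 168 168 166 167 173 161 141 142 139 128 141 167 170 174 172 172 173
  170]
 [163 164 165 162 165 165 160 143 142 141 134 147 165 164 166 164 165 168
  169]
 [166 169 170 170 168 169 160 145 144 140 134 141 161 170 171 168 170 172
  176]
 [171 173 172 171 169 168 157 142 144 142 136 153 169 170 168 165 166 168
  170]
 [176 178 178 177 177 173 169 162 157 160 164 173 174 169 170 167 175 170
  167]
 [172 176 176 176 171 171 170 175 176 174 171 170 170 166 165 167 169 170
  173]
 [170 170 168 168 167 161 166 168 175 175 173 171 173 172 170 169 197 214
  200]
 [171 168 169 170 174 172 170 171 175 175 175 174 171 192 212 227 237 237
  237]]
```

Request:
move_arm:
  commands:
    - {"travel": [-3.5,0.5,-8],"turn": 0,"claw": 15}
    - {"travel": [-3.5,0.5,-15],"turn": 0,"claw": 15}
    - {"travel": [-3.5,0.5,-19],"turn": 0,"claw": 15}
    - {"travel": [-3.5,0.5,-21],"turn": 0,"claw": 15}
    - {"travel": [-3.5,0.5,-22],"turn": 0,"claw": 15}
    - {"travel": [-3.5,0.5,-23],"turn": 0,"claw": 15}
    - {"travel": [-3.5,0.5,-23],"turn": 0,"claw": 15}
    - {"travel": [-3.5,0.5,-23],"turn": 0,"claw": 15}

```text
time: 7.27
tcp_pos: [0.5236, 0.163, 0.1134]
eef_rot: [0.0, 0.015, 1.0, -0.0]
ft_force: [0.2, 0.5, -1.6]
finger_gap: 0.0218
gripper_force: 26.3
```

Request:
move_arm:
  commands:
    - {"travel": [0,0,-0.5],"turn": 0,"claw": 15}
    - {"travel": [0,0,-1],"turn": 0,"claw": 15}
    - {"travel": [0,0,-1.5],"turn": 0,"claw": 15}
    - {"travel": [0,0,-2],"turn": 0,"claw": 15}
    - {"travel": [0,0,-2],"turn": 0,"claw": 15}

```text
time: 7.68
tcp_pos: [0.5233, 0.163, 0.1112]
eef_rot: [-0.0, 0.015, 1.0, -0.0]
ft_force: [0.6, 0.4, -0.7]
finger_gap: 0.0218
gripper_force: 26.3
```

Request:
move_arm:
  commands:
    - {"travel": [0,0,-0.5],"turn": 0,"claw": 15}
    - {"travel": [0,0,-1],"turn": 0,"claw": 15}
    - {"travel": [0,0,-1.5],"turn": 0,"claw": 15}
    - {"travel": [0,0,-1.5],"turn": 0,"claw": 15}

```text
time: 8.02
tcp_pos: [0.5233, 0.163, 0.1097]
eef_rot: [-0.0, 0.015, 1.0, -0.0]
ft_force: [-0.1, 0.4, -1.2]
finger_gap: 0.0218
gripper_force: 26.3
```

Request:
move_arm:
  commands:
    - {"travel": [0,0,-0.5],"turn": 0,"claw": 15}
    - {"travel": [0,0,-1],"turn": 0,"claw": 15}
    - {"travel": [0,0,-1.5],"turn": 0,"claw": 15}
    - {"travel": [0,0,-2],"turn": 0,"claw": 15}
    - {"travel": [0,0,-2],"turn": 0,"claw": 15}

```text
time: 8.43
tcp_pos: [0.5233, 0.163, 0.1077]
eef_rot: [-0.0, 0.015, 1.0, -0.0]
ft_force: [0.1, 1.0, -1.8]
finger_gap: 0.0216
gripper_force: 26.3
```

Request:
move_arm:
  commands:
    - {"travel": [0,0,-0.7],"turn": 0,"claw": 15}
    - {"travel": [0,0,-1.4],"turn": 0,"claw": 15}
    - {"travel": [0,0,-2.1],"turn": 0,"claw": 15}
    - {"travel": [0,0,-2.8],"turn": 0,"claw": 15}
    - {"travel": [0,0,-3.5],"turn": 0,"claw": 15}
    - {"travel": [0,0,-4],"turn": 0,"claw": 15}

```text
time: 8.93
tcp_pos: [0.5234, 0.163, 0.1037]
eef_rot: [0.0, 0.015, 1.0, -0.0]
ft_force: [0.8, 0.1, -1.9]
finger_gap: 0.0217
gripper_force: 26.3
```

```bash
python3 - <<'E'
from h import *
f=bot.grab_frame("scene"); s=bot.read_state();print(s["time"],s["tcp_pos"],s["ft_force"],s["torque"])
u,v,w,h=195,165,80,80; c=cv2.resize(f["color"][v:v+h,u:u+w],None,fx=7,fy=7,interpolation=cv2.INTER_CUBIC)
cv2.imwrite("pics/in.png",c[...,::-1])
E
```

```text
8.9833 [0.52339979 0.16296479 0.10366804] [-0.3505585   0.36209815 -2.25874422] [-0.02224829 -0.07410497  0.00535277]
```

View pics/in.png

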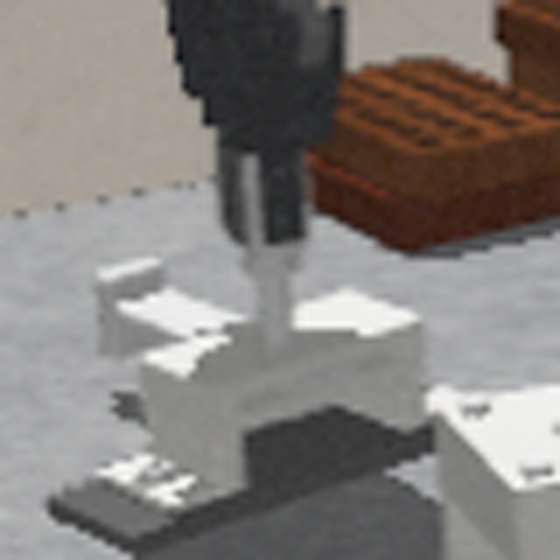

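Request:
move_arm:
  commands:
    - {"travel": [0,0,-1],"turn": 0,"claw": 15}
    - {"travel": [0,0,-2],"turn": 0,"claw": 15}
    - {"travel": [0,0,-3],"turn": 0,"claw": 15}
    - {"travel": [0,0,-4],"turn": 0,"claw": 15}
    - {"travel": [0,0,-5],"turn": 0,"claw": 15}
    - {"travel": [0,0,-6],"turn": 0,"claw": 15}
    - {"travel": [0,0,-6],"turn": 0,"claw": 15}

```text
time: 9.57
tcp_pos: [0.5235, 0.163, 0.0977]
eef_rot: [0.0, 0.015, 1.0, -0.0]
ft_force: [0.5, -0.1, -2.1]
finger_gap: 0.0218
gripper_force: 26.3
```

Request:
move_arm:
  commands:
    - {"travel": [0,0,-1],"turn": 0,"claw": 15}
    - {"travel": [0,0,-2],"turn": 0,"claw": 15}
    - {"travel": [0,0,-3],"turn": 0,"claw": 15}
    - {"travel": [0,0,-4],"turn": 0,"claw": 15}
    - {"travel": [0,0,-5],"turn": 0,"claw": 15}
    - {"travel": [0,0,-6],"turn": 0,"claw": 15}
    - {"travel": [0,0,-7],"turn": 0,"claw": 15}
    - {"travel": [0,0,-8],"turn": 0,"claw": 15}
    - {"travel": [0,0,-8],"turn": 0,"claw": 15}

```text
time: 10.32
tcp_pos: [0.5235, 0.163, 0.0896]
eef_rot: [0.0, 0.015, 1.0, -0.0]
ft_force: [1.3, -0.2, -1.3]
finger_gap: 0.0217
gripper_force: 26.2
```

Request:
move_arm:
  commands:
    - {"travel": [0,0,-1],"turn": 0,"claw": 15}
    - {"travel": [0,0,-2],"turn": 0,"claw": 15}
    - {"travel": [0,0,-3],"turn": 0,"claw": 15}
    - {"travel": [0,0,-4],"turn": 0,"claw": 15}
    - {"travel": [0,0,-5],"turn": 0,"claw": 15}
    - {"travel": [0,0,-6],"turn": 0,"claw": 15}
    - {"travel": [0,0,-7],"turn": 0,"claw": 15}
    - {"travel": [0,0,-8],"turn": 0,"claw": 15}
    - {"travel": [0,0,-8],"turn": 0,"claw": 15}

```text
time: 11.07
tcp_pos: [0.5237, 0.163, 0.0817]
eef_rot: [0.0, 0.015, 1.0, -0.0]
ft_force: [1.0, -0.5, -2.0]
finger_gap: 0.0217
gripper_force: 26.3
```

Request:
move_arm:
  commands:
    - {"travel": [0,0,-0.5],"turn": 0,"claw": 15}
    - {"travel": [0,0,-1],"turn": 0,"claw": 15}
    - {"travel": [0,0,-1.5],"turn": 0,"claw": 15}
    - {"travel": [0,0,-2],"turn": 0,"claw": 15}
    - {"travel": [0,0,-2.5],"turn": 0,"claw": 15}
    - {"travel": [0,0,-2.5],"turn": 0,"claw": 15}

```text
time: 11.57
tcp_pos: [0.5237, 0.163, 0.0794]
eef_rot: [0.0, 0.015, 1.0, -0.0]
ft_force: [2.2, -0.8, -0.5]
finger_gap: 0.0216
gripper_force: 26.4
```

Request:
move_arm:
  commands:
    - {"travel": [0,0,-0.4],"turn": 0,"claw": 15}
    - {"travel": [0,0,-0.8],"turn": 0,"claw": 15}
    - {"travel": [0,0,-1.2],"turn": 0,"claw": 15}
    - {"travel": [0,0,-1.5],"turn": 0,"claw": 15}
    - {"travel": [0,0,-1.5],"turn": 0,"claw": 15}

```text
time: 11.98
tcp_pos: [0.5238, 0.163, 0.0781]
eef_rot: [0.0, 0.015, 1.0, -0.0]
ft_force: [1.8, 0.1, 1.4]
finger_gap: 0.0211
gripper_force: 26.6
```

Request:
move_arm:
  commands:
    - {"travel": [0.4,0,-0.4],"turn": 0,"claw": 15}
    - {"travel": [0.4,0,-0.8],"turn": 0,"claw": 15}
    - {"travel": [0.4,0,-1.2],"turn": 0,"claw": 15}
    - {"travel": [0.4,0,-1.2],"turn": 0,"claw": 15}

```text
time: 12.32
tcp_pos: [0.5239, 0.163, 0.0779]
eef_rot: [0.0, 0.015, 1.0, -0.0]
ft_force: [-0.5, -2.1, 8.2]
finger_gap: 0.0214
gripper_force: 27.6
```

Request:
move_arm:
  commands:
    - {"travel": [0,0,-0.5],"turn": 0,"claw": 15}
    - {"travel": [0,0,-1],"turn": 0,"claw": 15}
    - {"travel": [0,0,-1],"turn": 0,"claw": 15}
    - {"travel": [0,0,-1],"turn": 0,"claw": 15}

```text
time: 12.65
tcp_pos: [0.5241, 0.163, 0.0778]
eef_rot: [0.0, 0.015, 1.0, -0.0]
ft_force: [-2.9, -2.5, 13.9]
finger_gap: 0.0215
gripper_force: 28.4
```

```bash
python3 - <<'E'
from h import *
f=bot.grab_frame("scene"); s=bot.read_state();print(s["time"],s["tcp_pos"],s["ft_force"],s["torque"])
u,v,w,h=195,165,80,80; c=cv2.resize(f["color"][v:v+h,u:u+w],None,fx=7,fy=7,interpolation=cv2.INTER_CUBIC)
cv2.imwrite("pics/home.png",c[...,::-1])
E
```

```text
12.7 [0.52403116 0.16298122 0.0777604 ] [-2.57523618 -2.21692291 13.9523112 ] [-0.47833508  0.65377419  0.02874598]
```

View pics/home.png

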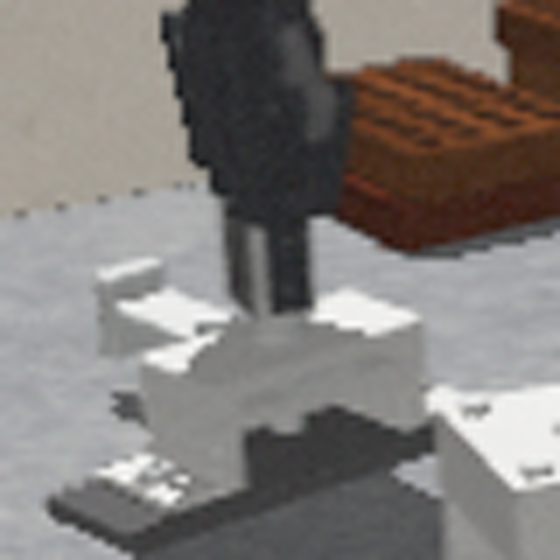

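Request:
move_arm:
  commands:
    - {"travel": [-0.3,0,0.8],"turn": 0,"claw": 15}
    - {"travel": [-0.3,0,1.6],"turn": 0,"claw": 15}
    - {"travel": [-0.3,0,1.6],"turn": 0,"claw": 15}
    - {"travel": [-0.3,0,1.6],"turn": 0,"claw": 24}
    - {"travel": [-0.3,0,1.6],"turn": 0,"claw": 26}
    - {"travel": [-0.3,0,1.6],"turn": 0,"claw": 28}
    - {"travel": [-0.3,0,1.6],"turn": 0,"claw": 32}
    - {"travel": [-0.3,0,1.6],"turn": 0,"claw": 40}
    - {"travel": [-0.3,0,1.6],"turn": 0,"claw": 50}
    - {"travel": [-0.3,0,1.6],"turn": 0,"claw": 60}
    - {"travel": [-0.3,0,1.6],"turn": 0,"claw": 60}

```text
time: 13.62
tcp_pos: [0.5228, 0.1632, 0.0767]
eef_rot: [-0.001, 0.015, 1.0, 0.0]
ft_force: [-0.6, 0.1, 0.4]
finger_gap: 0.0598
gripper_force: 0.0
```

Request:
move_arm:
  commands:
    - {"travel": [0,0,10],"turn": 0,"claw": 60}
    - {"travel": [0,0,30],"turn": 0,"claw": 60}
    - {"travel": [0,0,60],"turn": 0,"claw": 60}
    - {"travel": [0,0,100],"turn": 0,"claw": 60}
    - {"travel": [-20,20,130],"turn": 0,"claw": 60}
    - {"travel": [-60,60,140],"turn": 0,"claw": 60}
    - {"travel": [-80,90,140],"turn": 0,"claw": 60}
    - {"travel": [-100,130,140],"turn": 0,"claw": 60}
    - {"travel": [-120,170,140],"turn": 0,"claw": 60}
    - {"travel": [-140,200,140],"turn": 0,"claw": 60}
    - {"travel": [-140,200,140],"turn": 0,"claw": 60}

```text
time: 14.53
tcp_pos: [0.3806, 0.367, 0.2183]
eef_rot: [-0.0, 0.012, 1.0, 0.002]
ft_force: [0.1, 0.6, -0.3]
finger_gap: 0.0599
gripper_force: 0.0
```

```bash
python3 - <<'E'
from h import *
f=bot.grab_frame("scene"); t=bot.grab_frame("top"); s=bot.read_state();print(s["time"],s["tcp_pos"],s["ft_force"],s["torque"])
P=cloud(t); Q=P[250:310,165:215].reshape(-1,3); Q=Q[Q[:,2]>.08]; print(len(Q),Q[:,2].max(),np.median(Q,0))
c=cv2.resize(f["color"][170:240,200:265],None,fx=6,fy=6,interpolation=cv2.INTER_CUBIC); d=cv2.resize(t["color"][240:325,140:215],None,fx=5,fy=5,interpolation=cv2.INTER_CUBIC)[:420]
cv2.imwrite("pics/end.png",np.hstack([c,d])[...,::-1])
E
```

```text
14.6333 [0.38216272 0.36467963 0.21788946] [ 0.47226498 -0.84595037 -0.22520199] [-0.04414827 -0.08177488  0.00971001]
160 1.3405239335259584 [0.52281365 0.15799232 0.09368979]
```

View pics/end.png

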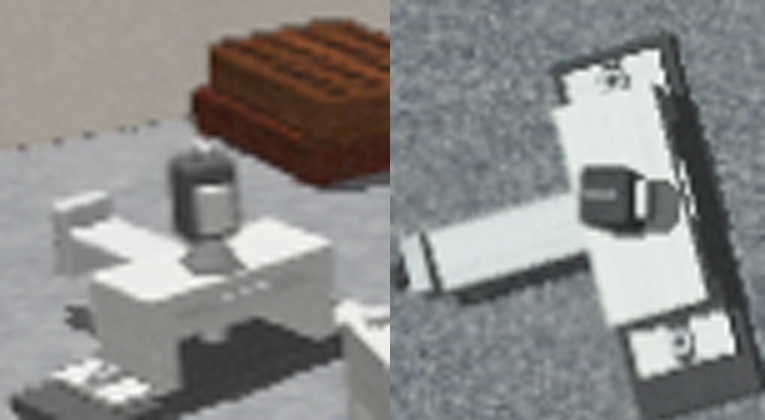

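```bash
python3 -c "
from workcell import bot
print(bot.hand_in())"
```

```text
the job is handed in; nothing more can be done
None
```

The job is handed in: the pin is through the clevis with its collar on the top cheek. I let the button go only after the collar was seated. The final picture shows the button out and the pin upright, and no other thing was touched. It took about 15 s, and the highest wrist force I read was about 14 N.

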